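Weigh a rescue gas cylinder on the sprung hook scale

ROBOT

A 7-joint arm with a two-finger parallel gripper is mounted at the origin on the work surface. World frame = base frame: x ahead of the robot, y to its left, z up, the work surface at z = 0. Lengths are in m, angles in rad, forces in N, time in s.
With the tool pointing down it reaches from about 0.4 to 0.875 m from the base axis. Payload 19.3 kg.
Tool frame: the origin (TCP) lies between the finger pads, 19 mm behind the fingertips; this is the grasp point; z points along the fingers, y is the line along which they close (so a half turn about z gives the same grasp; the last joint's range is limited). The gripper opens to 85 mm and grips with 20 to 120 N. Pads are 22 mm wide; open, the fingers measure 114 mm over their backs; the gripper's body (76 mm by 85 mm) begins 54 mm behind the grasp point. The pads swing forward as they close: fully open they stand 13 mm farther back than shut.
Start: joints at [1.26, 0.521, -0.036, 1.599, 0.021, 1.021, -0.113], TCP at [0.149, -0.607, 0.25] pointing down, gripper open.
Joint ranges: [-2.91, 2.91], [-0.3, 2.13], [-1.5, 1.42], [0.17, 2.43], [-1.26, 4.41], [0.16, 1.93], [-2.52, 2.52]. Speed limits (rad/s): [1.89, 1.89, 2.39, 2.39, 3.01, 3.01, 3.01].

INTERFACE

Orientations are given as [roll, pitch, yaw] about the fixed x, y, z axes, in that order (R = Rz(yaw) Ry(pitch) Rx(roll)).
In Python, from workcell import bot gives the robot as it stands.
- The arm moves only by the tool carry_out, never from a script. Its argument "rows" is a list that holds one entry, the list of rows, each a list of 4 numbers: the shift along the tool's x, y, z in m, then the turn about the tool's z in degrees. In form: [[[x, y, z, twist], ...]]. A call has 1 to 12 rows; each row is the pose to reach, as a shift and turn from the pose commanded when the call began, along the tool's axes at that moment; what a row does not reach only later rows make up. A row lasts 1/12 s, in which the tool goes at most 41.7 mm and 7.16 degrees, less where a joint would pass 70% of its speed; a pose out of reach is approached as far as the arm can. A call with a gripper value outside its range is refused whole. "grip" is the finger opening in m, from 0 to 0.0854, set as the call begins (left out, the last holds). The fingers move at their own pace and stop on an object; "grip_force" is the grip in N (left out, the last holds). Time passes only in rows, so rows that repeat a pose let the fingers close. It gives the time, the measured TCP pose, the force, the opening and the grip force at its end, in the units of the state.
- bot.observe(): the state, without advancing time (a new reading comes with each control period).
- bot.grab_frame(name): name is "side" or "top"; returns a dict with "pixels" (400x640x3 uint8, red, green, blue), "K" (3x3 intrinsics, pixels), "pose" (4x4, takes a point from camera to world coordinates). Camera axes: x right, y down, z forward; pixel columns grow to the right and rows downward; lengths in m; the calibration is good to about 2 mm. A picture is of the moment at which its call begins. There is no depth.
- bot.job_done(): hands the job in; it is judged then, once.
Trained networks look in a picture, given as the dict that the camera call returned (one of the last four; its "shot" number tells which), for a name from the list of things; names that differ only in an ending like _2 or _b are one class to them, and where a whole thing is asked for, a point or a joint stands for the part that bears it (a point fixed in the world has none). Each returns a list of dicts, best first, with "conf" (0 to 1); they miss things now and then, are a little off and sometimes report something else, mostly with a low value. They report only what shows in the picture. A call takes as long as a camera call.
- bot.look_for(picture, label): "position" ([column, row] in pixels, amid what is visible of it).
- bot.regions_of(picture, label): "region" (400x640 bool, what is visible of it) and "position" ([column, row] in pixels, amid what is visible of it).
- bot.spot_point(picture, label): "position" ([column, row] in pixels: a listed point, or the origin of a listed thing).
The state is a dict: "clock": time; "qpos": joint angles; "qd": joint speeds; "joint_efforts": joint torques, N m; "position": TCP position; "tool_rot": TCP orientation; "force": force on the tool from outside, world axes, zero at the start; "moment": the same for the moment, N m; "grip_width": finger opening in m; "finger_force": force on a finger pad.
Only numpy, scipy, OpenCV 4.12 (cv2) and the standard library are available. Lean on these libraries where they do the work, as an engineer would, in place of code of your own. Each camera call takes 0.05 s, during which the arm holds its last target. There are 200 camera calls.

TASK

Weigh the orange gas cylinder: hang it by its steel bail on the hook of the spring scale, easing its weight on without jerking or overpulling the spring, and let go so that it hangs free until the scale has settled for a good second. Then lift it off just as smoothly and stand it gently upright in the blue tray, let go. Touch the scale with the cylinder only and leave everything else alone.

Things in the scene. Friction and masses are not known exactly. Their poses are not given: they have to be found in the camera images.
- cyl: orange gas cylinder with white band, upright on the table, 48 mm diameter, 148 mm tall; mass unknown, 0.17 to 0.7 kg. Origin: centre of its underside; z up, y along the crossbar of the steel bail on its top, x across it. The bail is a rigid rectangular frame 50 mm wide overall (y), 10 mm thick (x): two uprights 7 mm wide, z = 98 to 148 mm, joined at the top by the crossbar
- bar (a point): centre of the underside of the orange cylinder's bail crossbar, 138 mm above the cylinder's underside; the crossbar is 10 mm high and rests on the hook's seat when hung. The open window below it, for the hook, is 36 mm wide and 40 mm high. Axes as cyl
- grip (a point): middle of the orange cylinder's bail, 122 mm above its underside: put the TCP here from above, fingers closing along the cylinder's y on the outsides of the two uprights (50 mm apart overall), so that the window stays free for the hook. Axes as cyl
- scale: bench spring scale, fixed: grey base 130 x 120 x 14 mm, pillar 24 x 40 mm with a white head, top 360 mm up. Origin: on the table under the pillar; its own -x is the way the hook arm points, z up. The hook arm, a level steel strip 14 mm wide and 6 mm thick on a yellow carriage, slides down the pillar; below it is free space
- seat (a point): centre of the hook's flat seat, on its top face, 115 mm out from the pillar, 260 mm up when unloaded; moves with the hook, axes as scale. The flat reaches 25 mm outward (-x) to the red lip, and 25 mm inward to a 10 mm step. The crossbar must lie across it (bail y at right angles to the arm), about centred: come in over the lip from outside, then lower
- lip (a point): top centre of the red upturned lip at the free end of the hook, 28 mm outward of the seat and 10 mm above it; axes as scale
- hook (a joint): how far the hook is pulled down, m: 0 unloaded, grows downward, stop at 0.100. Spring 100 N/m: a load of W newtons settles at W/100 m, 17 to 69 mm for this cylinder. Lightly damped (2.6 N s/m), so it bobs when load is put on or taken off suddenly. Faster than 0.07 m/s counts as a jerk, beyond 0.085 m as overpulled
- tray: blue open tray, fixed to the table, 140 x 140 x 26 mm outside, walls and floor 5 mm thick. Origin: centre of its underside on the table; axes along its sides, z up
- cyl_grey: grey gas cylinder with a black band, same form as the orange one; bystander, to be left alone
- cyl_green: green gas cylinder with a white band, same form as the orange one; bystander, to be left alone
- blade_handle: laryngoscope handle, black with steel end, 155 mm long, 29 mm high, lying down; origin under its middle; bystander, to be left alone
- tape_roll: white roll of tape, 80 mm diameter, 24 mm high, lying flat; origin under its centre; bystander, to be left alone
- orange_case: small orange and white case, 113 x 36 x 33 mm; origin under its middle; bystander, to be left alone
- gel_jar: jar with blue cap, 56 mm diameter, 70 mm high; origin under its centre; bystander, to be left alone
- oximeter: white and blue finger clip, 60 x 34 x 29 mm; origin under its middle; bystander, to be left alone

How it is judged:
On the way:
1. the orange cylinder hangs free from the hook's seat, let go and touching only the scale, upright and still, with the scale settled, for one second (contact force between the fingers and cyl below 0.1 N and value of joint hook above 0.01 m and velocity of joint hook between -0.01 and 0.01 m/s and linear speed of cyl below 0.03 m/s and angle between cyl's own z axis and vertical below 0.15 rad and horizontal distance between bar and seat below 0.026 m and z of bar in the frame of seat between -0.006 and 0.006 m), for 1 s.
At the end, for the whole second after the job is handed in: After its weighing the orange cylinder stands upright (within 0.1 rad) and still on the floor of the blue tray, wholly inside its walls, let go; the hook is unloaded and back at the top (within 4 mm) (x of cyl in the frame of tray between -0.046 and 0.046 m and y of cyl in the frame of tray between -0.046 and 0.046 m and z of cyl in the frame of tray between 0.002 and 0.01 m and angle between cyl's own z axis and vertical below 0.1 rad and linear speed of cyl below 0.02 m/s and contact force between the fingers and cyl below 0.1 N and value of joint hook below 0.004 m); the robot touches nothing.
It fails at once if the scale is jerked: the hook moves faster than 0.07 m/s, up or down (velocity of joint hook above 0.07 m/s or velocity of joint hook below -0.07 m/s).
It fails at once if the scale is overpulled: the hook is drawn down more than 85 mm (value of joint hook above 0.085 m).
It fails at once if the gripper or arm presses on the scale (more than 3 N) (contact force between any of the fingers, the arm and scale above 3 N).
It fails at once if the orange cylinder is dropped: it moves faster than 0.4 m/s out of the fingers (contact force between the fingers and cyl below 0.05 N and linear speed of cyl above 0.4 m/s).
It fails at once if another thing is disturbed: moved more than 30 mm (distance of any of cyl_grey, cyl_green, blade_handle, tape_roll, orange_case, gel_jar, oximeter from where it was at the start of the episode above 0.03 m).
It also fails if it takes over 72 s, if anything falls off the work surface, if the arm or the gripper's body presses on something with over 40 N, if the wrist force passes 120 N, or if a joint passes its speed limit or range.

## Working session

There is one attempt and no reset: what is moved stays moved. The work goes in short steps, Python scripts to look and compute and a tool call to move; the robot and the scene stay as the last step left them, time stands still between calls to the robot, and variables do not carry over. Pictures are saved under pics/ and viewed, at most 14 in all, crops included, and the job is handed in when it is done.

Besides the shell and the picture viewer there is one more tool, called after "Request:" as name(argument=value, ...) on one line, values as JSON. carry_out: Moves the arm, as the interface text tells. Its arguments: {"type":"object","properties":{"rows":{"type":"array","items":{"type":"array","items":{"type":"array","items":{"type":"number"}}}},"grip":{"type":"number"},"grip_force":{"type":"number"}},"required":["rows"]}

```bash
mkdir -p pics; cat > h.py <<'E'
from workcell import bot
import numpy as np, cv2
def save(p,n): cv2.imwrite(f'pics/{n}.png',p['pixels'][:,:,::-1])
def ray(p,uv):
    K=np.array(p['K']);T=np.array(p['pose']);d=T[:3,:3]@np.linalg.solve(K,[uv[0],uv[1],1.]);return T[:3,3],d
def onz(p,uv,z):
    o,d=ray(p,uv);return o+d*(z-o[2])/d[2]
def tri(pu):
    A=np.zeros((3,3));b=np.zeros(3);R=[ray(*x) for x in pu]
    for o,d in R:
        d=d/np.linalg.norm(d);M=np.eye(3)-np.outer(d,d);A+=M;b+=M@o
    x=np.linalg.solve(A,b)
    return x,[np.linalg.norm(np.cross(x-o,d/np.linalg.norm(d))) for o,d in R]
def proj(p,X):
    T=np.linalg.inv(np.array(p['pose']));c=T[:3,:3]@np.array(X)+T[:3,3];u=np.array(p['K'])@c;return u[:2]/u[2]
E
python3 - <<'E'
from h import *
s=bot.observe();print(s['clock'],s['position'],s['tool_rot'],s['force'])
P={n:bot.grab_frame(n) for n in('side','top')}
for n,p in P.items(): save(p,n+'0'); print(n,np.round(p['pose'],3).tolist(), p['K'][0][0])
for l in ['cyl','bar','grip','scale','seat','lip','tray','cyl_grey','cyl_green','blade_handle','tape_roll','orange_case','gel_jar','oximeter']:
    q=[]
    for n,p in P.items():
        r=bot.spot_point(p,l)[:2]
        print(l,n,[(np.round(x['position']).tolist(),round(x['conf'],2)) for x in r])
        if r:q.append((p,r[0]['position'])); 
    if len(q)==2:
        x,e=tri(q);print('   ',x.round(4),np.round(e,4)[0])
E
```

```text
0.0 [ 0.14893488 -0.60668779  0.24944608] [-3.14050580e+00  5.65054597e-05  2.40767564e-01] [-0.54005213 -0.33779804 -0.80769756]
side [[-0.905, -0.256, 0.339, 0.173], [-0.424, 0.581, -0.695, 0.838], [-0.019, -0.773, -0.635, 0.919], [0.0, 0.0, 0.0, 1.0]] 460.11633640882553
top [[-0.016, -0.986, 0.166, 0.399], [-1.0, 0.019, 0.016, 0.015], [-0.019, -0.166, -0.986, 1.166], [0.0, 0.0, 0.0, 1.0]] 381.41882359298444
cyl side [([290.0, 315.0], 0.78)]
cyl top [([250.0, 225.0], 0.82)]
    [0.5306 0.2345 0.0062] 0.0013
bar side [([288.0, 280.0], 0.9)]
bar top [([241.0, 218.0], 0.67)]
    [0.5328 0.2331 0.1317] 0.0014
grip side [([289.0, 287.0], 0.93)]
grip top [([244.0, 222.0], 0.86), ([378.0, 144.0], 0.69)]
    [0.529  0.2311 0.1064] 0.002
scale side [([346.0, 191.0], 0.69)]
scale top [([417.0, 202.0], 0.58), ([388.0, 163.0], 0.43)]
    [ 0.5897 -0.2784  0.0079] 0.0007
seat side [([320.0, 138.0], 0.78), ([287.0, 285.0], 0.22)]
seat top [([394.0, 171.0], 0.91)]
    [ 0.6283 -0.1642  0.2598] 0.0019
lip side [([314.0, 134.0], 0.88)]
lip top [([386.0, 162.0], 0.62)]
    [ 0.6408 -0.143   0.2805] 
[... 335 characters left out ...]
.0, 250.0], 0.61)]
    [0.4478 0.0936 0.0049] 0.0032
blade_handle side [([233.0, 282.0], 0.68)]
blade_handle top [([260.0, 164.0], 0.63)]
    [0.7173 0.2033 0.0063] 0.0014
tape_roll side [([395.0, 232.0], 0.84)]
tape_roll top [([383.0, 268.0], 0.9), ([296.0, 251.0], 0.56)]
    [ 0.391  -0.1698 -0.0071] 0.0008
orange_case side [([345.0, 193.0], 0.67), ([253.0, 235.0], 0.64)]
orange_case top [([310.0, 151.0], 0.62)]
    [0.576  0.0275 0.2711] 0.0975
gel_jar side [([279.0, 200.0], 0.73)]
gel_jar top [([380.0, 148.0], 0.7), ([261.0, 165.0], 0.26)]
    [ 0.7796 -0.1777 -0.0173] 0.0065
oximeter side [([193.0, 335.0], 0.69)]
oximeter top [([209.0, 163.0], 0.74)]
    [ 0.7298  0.3698 -0.0157] 0.0024
```

```bash
python3 - <<'E'
import cv2
a=cv2.imread('pics/side0.png');b=cv2.imread('pics/top0.png')
A=cv2.resize(a[100:400,180:440],None,fx=2,fy=2,interpolation=3)
B=cv2.resize(b[110:310,160:460],None,fx=2.6,fy=2.6,interpolation=3)
cv2.imwrite('pics/A.png',A);cv2.imwrite('pics/B.png',B)
E
```

```text
(no output)
```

View pics/A.png

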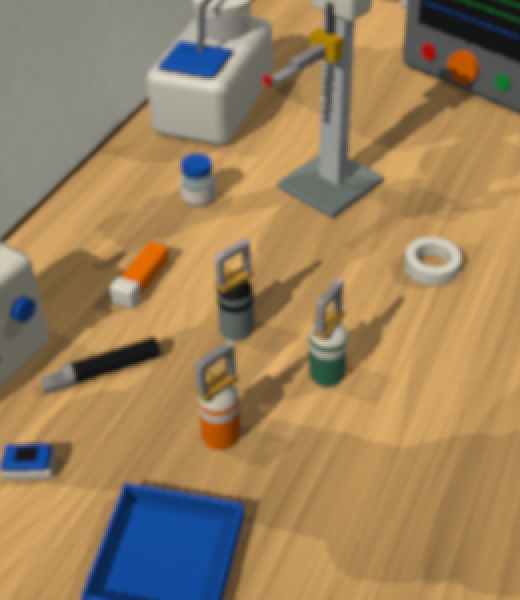

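View pics/B.png

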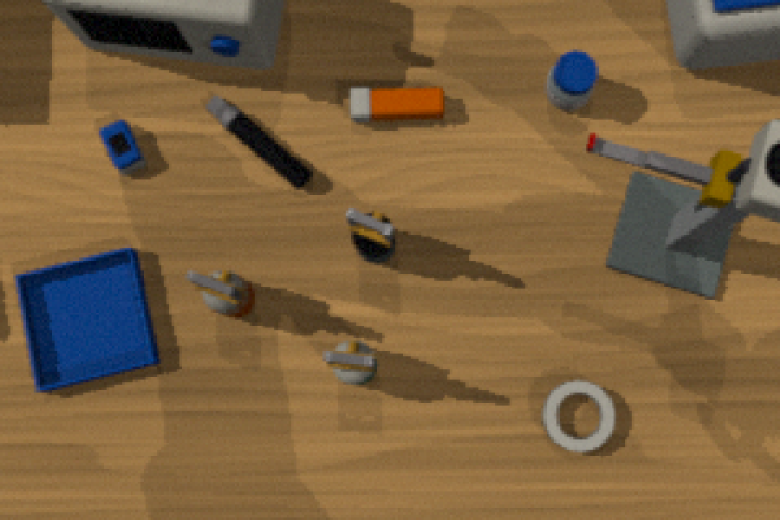

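The side view shows the orange cylinder at about (290,315), the scale with its red lip at (314,140), and the tray at bottom left. In the top view the bail points about 70° in world. The hook arm is also at about 71°, so the cylinder needs a turn of roughly 90°.

Request:
carry_out(rows=[[[0.33,-0.287,-0.06,-80],[0.33,-0.287,-0.06,-80],[0.33,-0.287,-0.06,-80],[0.33,-0.287,-0.06,-80],[0.33,-0.287,-0.06,-80],[0.33,-0.287,-0.06,-80],[0.33,-0.287,-0.06,-80],[0.33,-0.287,-0.06,-80],[0.33,-0.287,-0.06,-80],[0.33,-0.287,-0.06,-80],[0.33,-0.287,-0.06,-80],[0.33,-0.287,-0.06,-80]]], grip=0.085)

```text
clock: 2.5
position: [0.4042, -0.2452, 0.3111]
tool_rot: [3.139, -0.0, 1.652]
force: [0.1, 1.1, 0.1]
grip_width: 0.0848
finger_force: 0.0
```

```bash
cat >> h.py <<'E'
def to(X,yaw,s=None):
    s=s or bot.observe();y=s['tool_rot'][2];d=np.array(X)-s['position']
    c,n=np.cos(y),np.sin(y)
    tw=-((np.degrees(yaw-y)+180)%360-180)
    print('shift',np.round([c*d[0]+n*d[1],n*d[0]-c*d[1],-d[2]],4).tolist(),'twist',round(tw,2),'| t',round(s['clock'],2),'pos',np.round(s['position'],4),'rot',np.round(s['tool_rot'],4),'F',np.round(s['force'],2),'w',round(s['grip_width'],4),'ff',np.round(s['finger_force'],2),'q',np.round(s['qpos'],2))
E
python3 - <<'E'
from h import *
p=bot.grab_frame('top');save(p,'top1')
r=bot.regions_of(p,'cyl')[0];m=r['region'];print(r['conf'],m.sum())
B=cv2.resize(p['pixels'][195:255,215:275,::-1],None,fx=10,fy=10,interpolation=3)
C=cv2.resize(p['pixels'][145:205,365:465,::-1],None,fx=6,fy=6,interpolation=3)
cv2.imwrite('pics/bail.png',B)
cv2.imwrite('pics/hook.png',C)
to([.531,.233,.3],np.radians(160))
E
```

```text
0.73 410
shift [0.4723, 0.162, 0.0102] twist -66.12 | t 2.6 pos [ 0.4014 -0.2492  0.3102] rot [3.1414e+00 3.0000e-04 1.6385e+00] F [-0.67 -1.05 -0.05] w 0.0848 ff 0.0 q [ 0.85  0.24 -0.51  1.89  0.13  1.04  0.36]
```

View pics/bail.png

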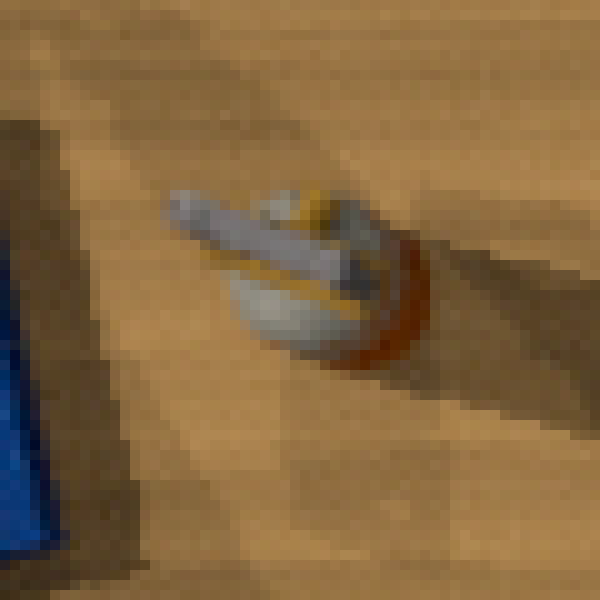

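View pics/hook.png

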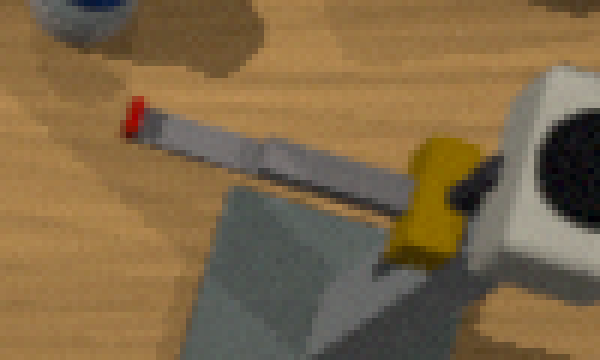

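The first crop shows the bail crossbar running from (167,207) to (348,264) in crop pixels, at 10×. In the second, the hook strip runs from the red lip at (135,118) to the carriage at about (405,195), at 6×.

```bash
python3 - <<'E'
from h import *
p=bot.grab_frame('top');q=bot.grab_frame('side')
f=lambda u,v:(215+u/10-.5,195+v/10-.5)
a=onz(p,f(167,207),.148);b=onz(p,f(348,264),.148);d=a-b
print('bail',a,b,(a+b)/2,np.linalg.norm(d),np.degrees(np.arctan2(d[1],d[0])))
g=lambda u,v:(365+u/6-.5,145+v/6-.5)
for l,(u,v,w,x,z) in dict(flat=(160,132,255,157,.26),inner=(268,160,405,194,.27)).items():
    a=onz(p,g(u,v),z);b=onz(p,g(w,x),z);d=a-b
    print(l,a,b,np.linalg.norm(d),np.degrees(np.arctan2(d[1],d[0])))
print('lipc',onz(p,g(134,118),.27))
for l in ['cyl','bar','grip','seat','lip','tray','scale']:
    A=bot.spot_point(p,l)[0]['position'];B=bot.spot_point(q,l)[0]['position'];print(l,*tri([(p,A),(q,B)]))
# tray mask
m=bot.regions_of(p,'tray')[0]['region'].astype(np.uint8)
c,_=cv2.findContours(m,0,2);c=max(c,key=cv2.contourArea);R=cv2.boxPoints(cv2.minAreaRect(c))
print('tray',[onz(p,x,.026)[:2].round(4).tolist() for x in R],np.mean([onz(p,x,.026)[:2] for x in R],0))
E
```

```text
bail [0.53980527 0.25769785 0.148     ] [0.52339413 0.20841582 0.148     ] [0.5315997  0.23305683 0.148     ] 0.05194269690949808 71.58200773937051
flat [ 0.63678155 -0.15832366  0.26      ] [ 0.62553357 -0.19616499  0.26      ] 0.03947763295072158 73.44591004557026
inner [ 0.62168846 -0.19895182  0.27      ] [ 0.60660034 -0.2525904   0.27      ] 0.05572027478476183 74.2891176097225
lipc [ 0.64017863 -0.14627636  0.27      ]
cyl [0.5302563  0.23375639 0.00947169] [np.float64(0.0010678238746768302), np.float64(0.0010678238746766261)]
bar [0.48137417 0.31955365 0.24827293] [np.float64(0.00027066295634769176), np.float64(0.0002706629563473854)]
grip [0.53782712 0.22310178 0.10868318] [np.float64(0.0034782401416144585), np.float64(0.00347824014161474)]
seat [ 0.63434786 -0.17080743  0.25739975] [np.float64(0.002671506784001905), np.float64(0.0026715067840019646)]
lip [ 0.63236326 -0.1433708   0.28061963] [np.float64(0.006994685756619318), np.float64(0.006994685756619245)]
tray [0.50723955 0.41219847 0.00580408] [np.float64(0.0005161543514344953), np.float64(0.000516154351434461)]
scale [ 0.59733418 -0.29432244 -0.01162306] [np.float64(0.002658730636349801), np.float64(0.0026587306363492894)]
tray [[0.5598, 0.4912], [0.5905, 0.3486], [0.4545, 0.3137], [0.4247, 0.4535]] [0.50738276 0.40175317]
```

Request:
carry_out(rows=[[[0.47,0.16,0.01,-66],[0.47,0.16,0.01,-66],[0.47,0.16,0.01,-66],[0.47,0.16,0.01,-66],[0.47,0.16,0.01,-66],[0.47,0.16,0.01,-66],[0.47,0.16,0.01,-66],[0.47,0.16,0.01,-66],[0.47,0.16,0.01,-66],[0.47,0.16,0.01,-66],[0.47,0.16,0.01,-66],[0.47,0.16,0.01,-66]]])

```text
clock: 4.45
position: [0.5298, 0.2323, 0.2997]
tool_rot: [3.142, -0.0, 2.789]
force: [1.2, -0.7, -0.5]
grip_width: 0.0849
finger_force: 0.0
```

```bash
python3 - <<'E'
from h import *
to([.531,.233,.123],np.radians(161.6))
E
```

```text
shift [-0.0009, 0.001, 0.1767] twist -1.8 | t 4.45 pos [0.5298 0.2323 0.2997] rot [ 3.1415e+00 -3.0000e-04  2.7891e+00] F [ 1.17 -0.69 -0.47] w 0.0849 ff 0.0 q [ 0.07  0.51 -0.85  1.64  0.41  1.18  0.35]
```

Request:
carry_out(rows=[[[-0.001,0.001,0.03,-1.8],[-0.001,0.001,0.06,-1.8],[-0.001,0.001,0.09,-1.8],[-0.001,0.001,0.115,-1.8],[-0.001,0.001,0.135,-1.8],[-0.001,0.001,0.15,-1.8],[-0.001,0.001,0.162,-1.8],[-0.001,0.001,0.17,-1.8],[-0.001,0.001,0.1765,-1.8],[-0.001,0.001,0.1765,-1.8]]])

```text
clock: 5.28
position: [0.5307, 0.2305, 0.1228]
tool_rot: [-3.141, -0.001, 2.82]
force: [-0.4, 0.6, 0.8]
grip_width: 0.0849
finger_force: 0.0
```

```bash
python3 - <<'E'
from h import *
to([.531,.233,.123],np.radians(161.6))
p=bot.grab_frame('side');q=bot.grab_frame('top')
A=cv2.resize(p['pixels'][240:340,235:335,::-1],None,fx=4,fy=4,interpolation=3)
B=cv2.resize(q['pixels'][170:270,195:295,::-1],None,fx=4,fy=4,interpolation=3)
cv2.imwrite('pics/g.png',np.hstack([A,B]))
E
```

```text
shift [0.0005, 0.0025, -0.0002] twist -0.01 | t 5.28 pos [0.5307 0.2305 0.1228] rot [-3.1411e+00 -6.0000e-04  2.8203e+00] F [-0.39  0.56  0.78] w 0.0849 ff 0.0 q [-0.01  0.71 -0.73  1.8   0.61  0.87  0.22]
```

View pics/g.png

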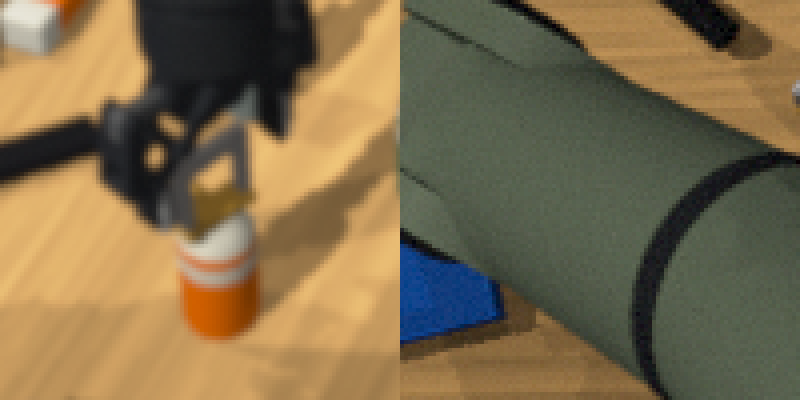

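The fingers straddle the bail, at about (150–290, 100–200) in the left crop. Closing now.

Request:
carry_out(rows=[[[0,0,0,0],[0,0,0,0],[0,0,0,0],[0,0,0,0],[0,0,0,0],[0,0,0,0],[0,0,0,0],[0,0,0,0]]], grip=0.03, grip_force=50)

```text
clock: 6.05
position: [0.5314, 0.2312, 0.1243]
tool_rot: [3.14, 0.001, 2.82]
force: [0.9, 2.3, 6.5]
grip_width: 0.0497
finger_force: 50.9
```

Request:
carry_out(rows=[[[0,0,-0.003,0],[0,0,-0.008,0],[0,0,-0.018,0],[0,0,-0.033,0],[0,0,-0.053,0],[0,0,-0.078,0],[0,0,-0.105,0],[0,0,-0.135,0],[0,0,-0.16,0],[0,0,-0.18,0],[0,0,-0.195,0],[0,0,-0.2,0]]])

```text
clock: 7.05
position: [0.5311, 0.231, 0.3265]
tool_rot: [3.14, 0.002, 2.82]
force: [-0.1, -0.3, -2.8]
grip_width: 0.0496
finger_force: 51.6
```

Request:
carry_out(rows=[[[0,0,0,0],[0,0,0,0],[0,0,0,0]]])

```text
clock: 7.3
position: [0.5306, 0.2303, 0.3225]
tool_rot: [-3.141, -0.001, 2.82]
force: [-0.5, 0.6, -1.1]
grip_width: 0.0491
finger_force: 51.6
```

```bash
python3 - <<'E'
from h import *
s=bot.observe();F=[s['force'][2]]
for n in('side','top','side'):
    p=bot.grab_frame(n);F.append(bot.observe()['force'][2])
    if n=='side':
        for l in('bar','grip','cyl'):
            r=bot.spot_point(p,l)[:1]
            if r: print(l,r[0]['position'],proj(p,np.array(s['position'])+[0,0,dict(bar=.016,grip=0,cyl=-.122)[l]]))
print(F)
# stand-off: 70 mm outward of the seat along arm direction, bar 30mm above seat
u=np.array([np.cos(np.radians(74)),np.sin(np.radians(74))]);st=np.array([.632,-.172])
to([*(st+.1*u),.30],np.radians(74))
E
```

```text
bar [284.1, 210.6] [283.79274284 208.86062789]
grip [281.8, 217.3] [284.25247088 215.00820504]
cyl [286.8, 257.9] [287.45068391 257.77536244]
bar [281.9, 210.1] [283.79274284 208.86062789]
grip [284.9, 219.3] [284.25247088 215.00820504]
cyl [287.0, 257.4] [287.45068391 257.77536244]
[np.float64(-1.0586473958974063), np.float64(-2.2351178202590245), np.float64(-1.3490577557596901), np.float64(-2.5217135824452366)]
shift [-0.2188, -0.2502, 0.0234] twist 87.6 | t 7.75 pos [0.5309 0.2306 0.3234] rot [-3.1415e+00 -1.0000e-04  2.8205e+00] F [-0.02  0.38 -2.6 ] w 0.0493 ff 51.62 q [ 0.08  0.49 -0.86  1.6   0.39  1.23  0.39]
```

Request:
carry_out(rows=[[[-0.006,-0.007,0.001,5],[-0.019,-0.022,0.003,12],[-0.038,-0.043,0.005,19],[-0.06,-0.068,0.007,26],[-0.082,-0.094,0.01,33],[-0.104,-0.119,0.012,40],[-0.126,-0.144,0.014,47],[-0.148,-0.169,0.016,54],[-0.17,-0.194,0.018,61],[-0.19,-0.217,0.02,68],[-0.206,-0.236,0.022,75],[-0.216,-0.247,0.023,82]]])

```text
clock: 8.75
position: [0.6583, -0.0755, 0.2999]
tool_rot: [-3.141, 0.001, 1.38]
force: [0.0, -1.3, -1.6]
grip_width: 0.0496
finger_force: 51.7
```

```bash
python3 - <<'E'
from h import *
u=np.array([np.cos(np.radians(74)),np.sin(np.radians(74))]);st=np.array([.632,-.172])
to([*(st+.095*u),.266],np.radians(74))
E
```

```text
shift [-0.0051, 0.0008, 0.0339] twist 5.09 | t 8.75 pos [ 0.6583 -0.0755  0.2999] rot [-3.1413e+00  1.1000e-03  1.3803e+00] F [ 0.03 -1.34 -1.59] w 0.0496 ff 51.68 q [ 0.3   0.57 -0.45  1.41  0.26  1.21 -0.36]
```

Request:
carry_out(rows=[[[-0.001,0,0.008,2],[-0.003,0.001,0.018,4],[-0.004,0.001,0.027,5],[-0.005,0.001,0.034,5.1],[-0.005,0.001,0.034,5.1],[-0.005,0.001,0.034,5.1],[-0.005,0.001,0.034,5.1]]])

```text
clock: 9.33
position: [0.6581, -0.0768, 0.267]
tool_rot: [3.141, -0.0, 1.301]
force: [0.1, 0.4, -2.1]
grip_width: 0.0495
finger_force: 51.8
```

```bash
python3 - <<'E'
from h import *
F=[]
p=bot.grab_frame('side');q=bot.grab_frame('top')
for i in range(3): bot.grab_frame('top');F.append(bot.observe()['force'][2])
print(np.round(F,2))
save(p,'side3')
A=cv2.resize(p['pixels'][90:240,250:390,::-1],None,fx=4,fy=4,interpolation=3)
cv2.imwrite('pics/s3.png',A)
for l in('bar','seat','lip'):
    for c in (p,q):
        r=bot.spot_point(c,l)[:1]
        if r: print(l,np.round(r[0]['position'],1),round(r[0]['conf'],2))
P=bot.observe()['position']
print('exp bar',proj(p,P+[0,0,.016]),proj(q,P+[0,0,.016]),'seat',proj(p,[.632,-.172,.26]),proj(q,[.632,-.172,.26]),'lip',proj(p,[.640,-.145,.27]))
u=np.array([np.cos(np.radians(74)),np.sin(np.radians(74))]);st=np.array([.632,-.172])
to([*st,.266],np.radians(74))
E
```

```text
[-2.03 -1.58 -1.8 ]Traceback (most recent call last):
  File "<stdin>", line 11, in <module>
ValueError: only the last four pictures can be asked about
```

View pics/s3.png

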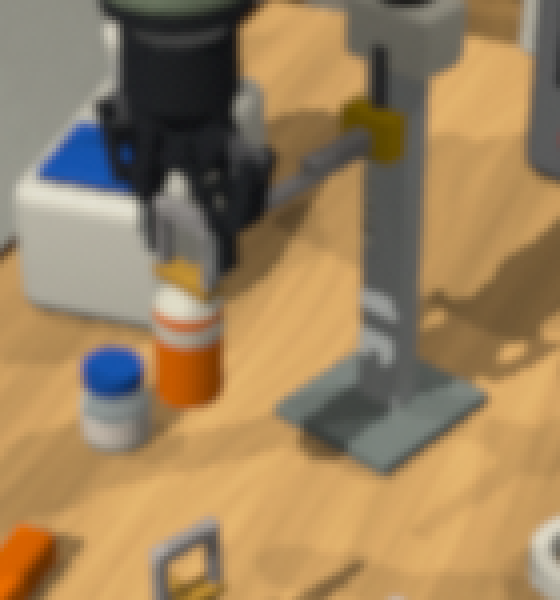

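The crop shows the cylinder held upright (190,340) with the hook strip just to its right, level with the window, at about (300,180). I'll move in along the arm.

Request:
carry_out(rows=[[[-0.003,0,0,0],[-0.009,0,0,0],[-0.018,0,0,0],[-0.028,0,0,0],[-0.038,0.001,0,0],[-0.048,0.001,0,0],[-0.058,0.001,0,0],[-0.068,0.001,0,0],[-0.078,0.001,0,0],[-0.088,0.001,0,0],[-0.095,0.001,0,0],[-0.0985,0.001,0,0]]])

```text
clock: 10.58
position: [0.6322, -0.1737, 0.2665]
tool_rot: [-3.142, 0.0, 1.299]
force: [0.7, 0.6, -1.6]
grip_width: 0.0496
finger_force: 51.8
```

```bash
python3 - <<'E'
from h import *
p=bot.grab_frame('side');F=[bot.observe()['force'].tolist()]
for i in range(2): bot.grab_frame('top');F.append(bot.observe()['force'].tolist())
print(np.round(F,2).tolist())
A=cv2.resize(p['pixels'][90:210,270:390,::-1],None,fx=5,fy=5,interpolation=3)
cv2.imwrite('pics/s4.png',A)
P=bot.observe()['position']
print('exp bar',proj(p,P+[0,0,.016]),'seat',proj(p,[.632,-.172,.26]),'lip',proj(p,[.640,-.145,.27]))
to([.632,-.172,.266],np.radians(74))
E
```

```text
[[0.01, -1.0, -2.81], [-0.15, 0.19, -2.82], [-1.13, -0.2, -3.01]]
exp bar [320.46808967 129.2501222 ] seat [320.69943444 136.45677509] lip [313.92528848 137.37240333]
shift [-0.0, -0.0006, 0.0005] twist 0.49 | t 10.73 pos [ 0.6326 -0.1721  0.2665] rot [-3.1416e+00 -3.0000e-04  1.3001e+00] F [-1.13 -0.2  -3.01] w 0.0494 ff 51.76 q [ 0.44  0.58 -0.42  1.48  0.25  1.13 -0.29]
```

View pics/s4.png

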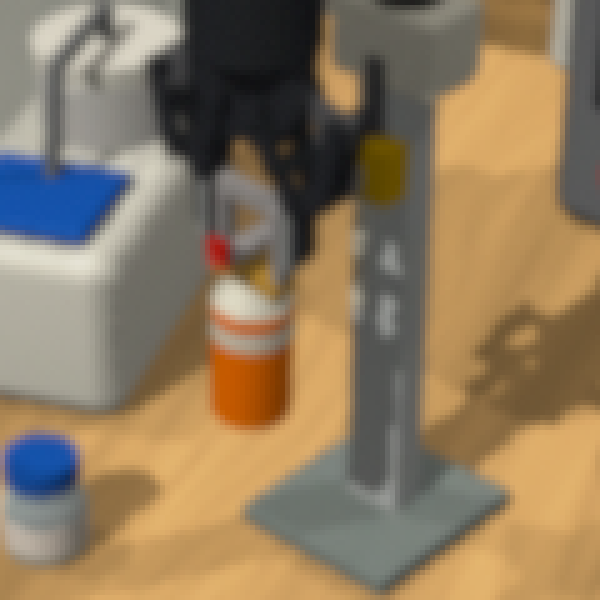

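The red lip at crop (215,250) is inside the bail window, so I'll lower slowly.

Request:
carry_out(rows=[[[0,0,0.002,0.4],[0,0,0.005,0.4],[0,0,0.008,0.4],[0,0,0.011,0.4],[0,0,0.013,0.4],[0,0,0.015,0.4],[0,0,0.0165,0.4],[0,0,0.018,0.4],[0,0,0.0195,0.4],[0,0,0.021,0.4],[0,0,0.0225,0.4],[0,0,0.024,0.4]]])

```text
clock: 11.73
position: [0.6326, -0.1723, 0.2424]
tool_rot: [3.142, -0.0, 1.293]
force: [0.5, -0.1, -1.8]
grip_width: 0.0498
finger_force: 51.8
```

Request:
carry_out(rows=[[[0,0,0.0015,0],[0,0,0.003,0],[0,0,0.0045,0],[0,0,0.006,0],[0,0,0.0075,0],[0,0,0.009,0],[0,0,0.0105,0],[0,0,0.012,0],[0,0,0.013,0],[0,0,0.014,0],[0,0,0.015,0],[0,0,0.015,0]]])

```text
clock: 12.73
position: [0.6326, -0.1723, 0.2274]
tool_rot: [3.142, -0.0, 1.293]
force: [0.5, -0.4, 0.0]
grip_width: 0.0495
finger_force: 51.9
```

```bash
python3 - <<'E'
from h import *
F=[]
for i in range(6): p=bot.grab_frame('side');F.append(bot.observe()['force'][2])
print(np.round(F,2),np.mean(F));r=bot.spot_point(p,'lip')[:2];print(r)
a=p['pixels'].astype(int);m=(a[...,0]>120)&(a[...,1]<70)&(a[...,2]<70);m[:110]=0;m[175:]=0;m[:,:290]=0;m[:,340:]=0
v,u=np.nonzero(m);print(len(u),u.mean(),v.mean())
b=cv2.imread('pics/side0.png')[:,:,::-1].astype(int);m=(b[...,0]>120)&(b[...,1]<70)&(b[...,2]<70);m[:110]=0;m[175:]=0;m[:,:290]=0;m[:,340:]=0
v,u=np.nonzero(m);print('start',len(u),u.mean(),v.mean())
for z in(.27,.26,.25,.24,.23): print(z,proj(p,[.640,-.145,z]))
to([.632,-.172,.22],np.radians(74))
E
```

```text
[ 0.07 -0.17  0.   -0.89 -0.76 -0.4 ] -0.35820681339993143
[{'position': [316.4, 142.2], 'conf': 0.65}]
33 316.2121212121212 152.54545454545453
start 24 313.25 140.04166666666666
0.27 [313.92528848 137.37240333]
0.26 [313.98377433 140.54525051]
0.25 [314.04167368 143.68628039]
0.24 [314.09899532 146.79596918]
0.23 [314.15574784 149.87478362]
shift [0.0001, -0.0006, 0.0075] twist 0.09 | t 13.08 pos [ 0.6326 -0.1723  0.2275] rot [ 3.1416 -0.      1.2932] F [ 0.52  0.12 -0.46] w 0.0494 ff 51.84 q [ 0.44  0.62 -0.41  1.52  0.27  1.06 -0.31]
```

```bash
python3 - <<'E'
from h import *
p=bot.grab_frame('side');F=[]
A=cv2.resize(p['pixels'][90:210,270:390,::-1],None,fx=5,fy=5,interpolation=3)
cv2.imwrite('pics/s5.png',A)
E
```

```text
(no output)
```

View pics/s5.png

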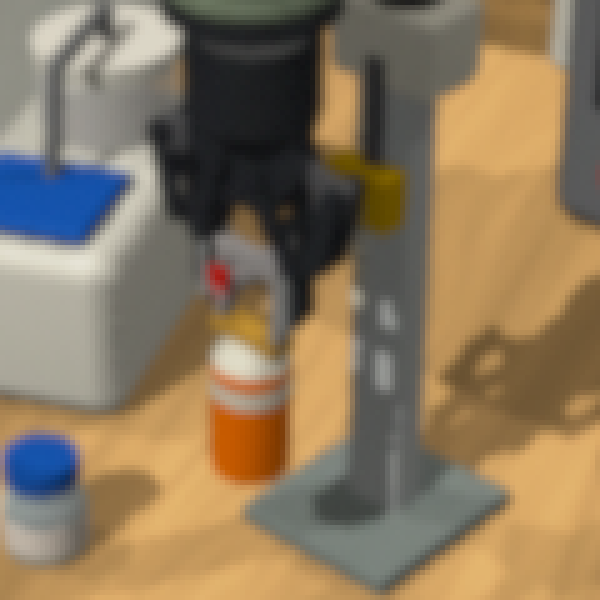

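The lip is at crop (217,277), which is about 17 mm down with the bar seated. I'll average the force to find the balance point.

```bash
python3 - <<'E'
from h import *
F=[]
for i in range(22): p=bot.grab_frame('side');F.append(bot.observe()['force'][2])
print(np.mean(F),np.std(F))
a=p['pixels'].astype(int);
for im in (a,cv2.imread('pics/side0.png')[:,:,::-1].astype(int)):
    w=np.clip(im[...,0]-2*np.maximum(im[...,1],im[...,2]),0,None)[128:152,306:320];v,u=np.mgrid[128:152,306:320];print(w.sum(),(w*u).sum()/w.sum(),(w*v).sum()/w.sum())
E
```

```text
-0.3022361868674285 0.45720792973467983
890 313.3123595505618 144.91011235955057
1312 313.172256097561 139.84146341463415
```

Request:
carry_out(rows=[[[0,0,0.0008,0],[0,0,0.0016,0],[0,0,0.0024,0],[0,0,0.003,0],[0,0,0.003,0]]], grip_force=20)

```text
clock: 14.65
position: [0.6326, -0.1722, 0.2243]
tool_rot: [-3.141, -0.0, 1.293]
force: [0.8, 0.4, -0.0]
grip_width: 0.0496
finger_force: 51.9
```

```bash
python3 - <<'E'
from h import *
F=[]
for i in range(12): p=bot.grab_frame('side');F.append(bot.observe()['force'][2])
print(np.mean(F),np.std(F));to([.632,-.172,.22],np.radians(74))
E
```

```text
0.23121171958543227 0.48747821155697546
shift [0.0001, -0.0006, 0.0045] twist 0.09 | t 15.25 pos [ 0.6326 -0.1723  0.2245] rot [3.1416 0.     1.2932] F [ 0.69 -0.02  1.27] w 0.0492 ff 51.87 q [ 0.44  0.62 -0.41  1.52  0.27  1.05 -0.32]
```

Request:
carry_out(rows=[[[0,0,-0.0005,0],[0,0,-0.001,0],[0,0,-0.001,0],[0,0,-0.001,0],[0,0,-0.001,0]]], grip=0.047, grip_force=20)

```text
clock: 15.67
position: [0.6326, -0.1723, 0.2255]
tool_rot: [-3.142, -0.0, 1.293]
force: [0.2, -0.4, -0.2]
grip_width: 0.0498
finger_force: 51.9
```

Request:
carry_out(rows=[[[0,0,0,0],[0,0,0,0],[0,0,0,0],[0,0,0,0],[0,0,0,0],[0,0,0,0]]], grip=0.07, grip_force=20)

```text
clock: 16.17
position: [0.6326, -0.1722, 0.2255]
tool_rot: [-3.142, -0.0, 1.293]
force: [-0.8, -1.0, -0.6]
grip_width: 0.07
finger_force: 0.0
```

```bash
python3 - <<'E'
from h import *
p=bot.grab_frame('side')
to([.632,-.172,.22],np.radians(74))
im=p['pixels'].astype(int)
w=np.clip(im[...,0]-2*np.maximum(im[...,1],im[...,2]),0,None)[128:152,306:320];v,u=np.mgrid[128:152,306:320];print(w.sum(),(w*u).sum()/w.sum(),(w*v).sum()/w.sum())
A=cv2.resize(p['pixels'][90:210,270:390,::-1],None,fx=5,fy=5,interpolation=3)
cv2.imwrite('pics/s6.png',A)
E
```

```text
shift [0.0001, -0.0006, 0.0055] twist 0.09 | t 16.22 pos [ 0.6326 -0.1722  0.2255] rot [-3.1416e+00 -1.0000e-04  1.2932e+00] F [ 0.01  0.2  -1.09] w 0.0702 ff 0.0 q [ 0.44  0.62 -0.41  1.52  0.27  1.05 -0.32]
1513 312.69266358228685 145.8103106411104
```

View pics/s6.png

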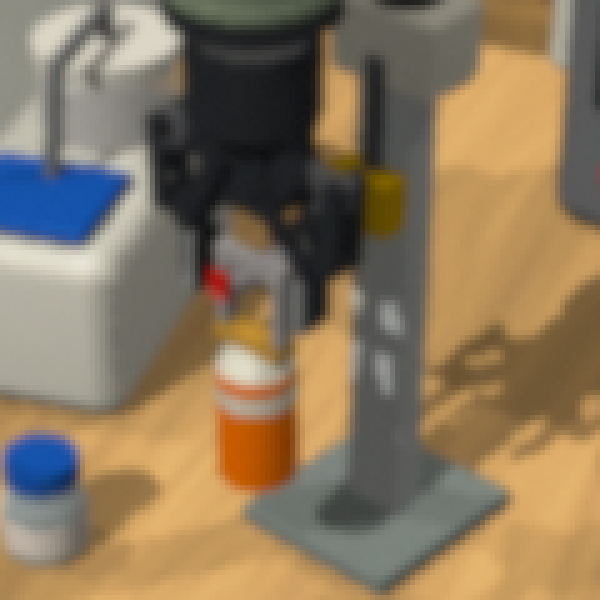

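It has been let go and hangs at crop (255,400), with the lip at (217,282). Now I wait for it to settle.

Request:
carry_out(rows=[[[0,0,0,0],[0,0,0,0],[0,0,0,0],[0,0,0,0],[0,0,0,0],[0,0,0,0],[0,0,0,0],[0,0,0,0],[0,0,0,0],[0,0,0,0],[0,0,0,0],[0,0,0,0]]])

```text
clock: 17.22
position: [0.6326, -0.1722, 0.2255]
tool_rot: [3.142, -0.0, 1.293]
force: [-0.8, 0.2, -0.8]
grip_width: 0.0701
finger_force: 0.0
```

Request:
carry_out(rows=[[[0,0,0,0],[0,0,0,0],[0,0,0,0],[0,0,0,0],[0,0,0,0],[0,0,0,0],[0,0,0,0],[0,0,0,0],[0,0,0,0],[0,0,0,0],[0,0,0,0],[0,0,0,0]]])

```text
clock: 18.22
position: [0.6326, -0.1723, 0.2255]
tool_rot: [-3.142, 0.0, 1.293]
force: [-0.2, -0.4, -0.1]
grip_width: 0.0699
finger_force: 0.0
```

```bash
cat > trk.py <<'E'
from h import *
for i in range(8):
    p=bot.grab_frame('side');im=p['pixels'].astype(int);o=[]
    for c,(r0,r1,c0,c1) in (('red',(128,156,306,320)),('or',(160,192,300,340))):
        s=im[r0:r1,c0:c1];v,u=np.mgrid[r0:r1,c0:c1]
        w=np.clip(s[...,0]-2*np.maximum(s[...,1],s[...,2]),0,None) if c=='red' else 1.*((s[...,0]>120)&(s[...,1]<s[...,0]*.6)&(s[...,2]<50))
        o+=[round((w*u).sum()/w.sum(),2),round((w*v).sum()/w.sum(),2)]
    print(o)
to([.632,-.172,.22],np.radians(74))
E
python3 trk.py
```

```text
[np.float64(312.79), np.float64(146.03), np.float64(320.25), np.float64(179.6)]
[np.float64(312.69), np.float64(145.61), np.float64(319.98), np.float64(179.53)]
[np.float64(312.71), np.float64(145.68), np.float64(320.09), np.float64(179.6)]
[np.float64(312.66), np.float64(145.6), np.float64(320.53), np.float64(179.88)]
[np.float64(312.71), np.float64(145.64), np.float64(320.49), np.float64(179.72)]
[np.float64(312.68), np.float64(145.62), np.float64(320.09), np.float64(179.56)]
[np.float64(312.69), np.float64(145.64), np.float64(320.13), np.float64(179.59)]
[np.float64(312.71), np.float64(145.82), np.float64(320.47), np.float64(179.83)]
shift [0.0001, -0.0006, 0.0055] twist 0.09 | t 18.62 pos [ 0.6326 -0.1723  0.2255] rot [-3.1416 -0.      1.2932] F [-0.41 -0.74  1.11] w 0.0699 ff 0.0 q [ 0.44  0.62 -0.41  1.52  0.27  1.05 -0.32]
```

Request:
carry_out(rows=[[[0,0,0,0],[0,0,0,0],[0,0,0,0],[0,0,0,0],[0,0,0,0],[0,0,0,0],[0,0,0,0],[0,0,0,0],[0,0,0,0],[0,0,0,0],[0,0,0,0],[0,0,0,0]]])

```text
clock: 19.62
position: [0.6326, -0.1723, 0.2255]
tool_rot: [3.142, -0.0, 1.293]
force: [-0.1, 0.0, -0.3]
grip_width: 0.0703
finger_force: 0.0
```

Request:
carry_out(rows=[[[0,0,0,0],[0,0,0,0],[0,0,0,0],[0,0,0,0],[0,0,0,0],[0,0,0,0],[0,0,0,0],[0,0,0,0],[0,0,0,0],[0,0,0,0],[0,0,0,0],[0,0,0,0]]])

```text
clock: 20.62
position: [0.6326, -0.1722, 0.2255]
tool_rot: [-3.142, -0.0, 1.293]
force: [0.1, 0.4, -0.4]
grip_width: 0.0699
finger_force: 0.0
```

Request:
carry_out(rows=[[[0,0,0,0],[0,0,0,0],[0,0,0,0],[0,0,0,0],[0,0,0,0],[0,0,0,0],[0,0,0,0],[0,0,0,0],[0,0,0,0],[0,0,0,0],[0,0,0,0],[0,0,0,0]]])

```text
clock: 21.62
position: [0.6326, -0.1722, 0.2255]
tool_rot: [-3.142, -0.0, 1.293]
force: [-0.3, 0.8, 0.4]
grip_width: 0.07
finger_force: 0.0
```

```bash
sed -i 's/range(8)/range(16)/' trk.py; python3 trk.py | sed 's/np.float64//g'
```

```text
[(312.61), (145.75), (320.29), (179.62)]
[(312.72), (146.21), (320.28), (179.59)]
[(312.68), (145.81), (320.34), (179.55)]
[(312.71), (145.77), (320.38), (179.57)]
[(312.61), (145.92), (320.29), (179.62)]
[(312.8), (145.77), (320.25), (179.61)]
[(312.77), (146.16), (320.33), (179.64)]
[(312.78), (146.22), (320.33), (179.67)]
[(312.62), (145.75), (320.29), (179.62)]
[(312.77), (146.29), (320.33), (179.64)]
[(312.79), (146.23), (320.37), (179.66)]
[(312.63), (145.85), (320.31), (179.67)]
[(312.72), (146.22), (320.29), (179.65)]
[(312.76), (146.2), (320.33), (179.64)]
[(312.77), (146.24), (320.29), (179.62)]
[(312.69), (145.77), (320.33), (179.64)]
shift [0.0001, -0.0006, 0.0055] twist 0.09 | t 22.42 pos [ 0.6326 -0.1723  0.2255] rot [3.1416 0.     1.2932] F [0.3  0.98 0.26] w 0.0701 ff 0.0 q [ 0.44  0.62 -0.41  1.52  0.27  1.05 -0.32]
```

It's still now. I'll wait a bit longer, then close in stages.

Request:
carry_out(rows=[[[0,0,0,0],[0,0,0,0],[0,0,0,0],[0,0,0,0],[0,0,0,0],[0,0,0,0],[0,0,0,0],[0,0,0,0],[0,0,0,0],[0,0,0,0],[0,0,0,0],[0,0,0,0]]])

```text
clock: 23.42
position: [0.6326, -0.1722, 0.2255]
tool_rot: [-3.142, -0.0, 1.293]
force: [0.2, 0.3, -0.7]
grip_width: 0.0697
finger_force: 0.0
```

Request:
carry_out(rows=[[[0,0,0,0],[0,0,0,0],[0,0,0,0],[0,0,0,0],[0,0,0,0]]], grip=0.053, grip_force=20)

```text
clock: 23.83
position: [0.6326, -0.1722, 0.2255]
tool_rot: [3.142, -0.0, 1.293]
force: [0.1, 0.3, -0.1]
grip_width: 0.0529
finger_force: 0.0
```

Request:
carry_out(rows=[[[0,0,0,0],[0,0,0,0],[0,0,0,0],[0,0,0,0],[0,0,0,0]]], grip=0.0505, grip_force=20)

```text
clock: 24.25
position: [0.6325, -0.1722, 0.2255]
tool_rot: [-3.141, 0.0, 1.293]
force: [-2.1, 0.4, -0.3]
grip_width: 0.0502
finger_force: 0.8
```

Request:
carry_out(rows=[[[0,0,0,0],[0,0,0,0],[0,0,0,0],[0,0,0,0],[0,0,0,0],[0,0,0,0],[0,0,0,0],[0,0,0,0]]], grip=0.045, grip_force=30)

```text
clock: 24.92
position: [0.6326, -0.1723, 0.2255]
tool_rot: [-3.142, -0.0, 1.293]
force: [-2.3, 0.4, -0.8]
grip_width: 0.0496
finger_force: 31.4
```

```bash
sed -i 's/range(16)/range(4)/' trk.py; python3 trk.py | sed 's/np.float64//g'
```

```text
[(313.29), (146.5), (320.08), (179.68)]
[(313.32), (146.23), (320.11), (179.65)]
[(313.25), (145.67), (320.11), (179.65)]
[(313.34), (146.71), (320.14), (179.62)]
shift [0.0001, -0.0006, 0.0055] twist 0.09 | t 25.12 pos [ 0.6326 -0.1723  0.2255] rot [-3.1416 -0.      1.2932] F [-0.59  0.16  0.32] w 0.0496 ff 31.39 q [ 0.44  0.62 -0.41  1.52  0.27  1.05 -0.32]
```

Request:
carry_out(rows=[[[0,0,-0.0005,0],[0,0,-0.0015,0],[0,0,-0.003,0],[0,0,-0.0045,0],[0,0,-0.006,0],[0,0,-0.0075,0],[0,0,-0.009,0],[0,0,-0.0105,0],[0,0,-0.012,0],[0,0,-0.0135,0],[0,0,-0.0145,0],[0,0,-0.0155,0]]])

```text
clock: 26.12
position: [0.6326, -0.1722, 0.2411]
tool_rot: [3.141, -0.0, 1.293]
force: [-0.3, 0.2, -2.1]
grip_width: 0.0495
finger_force: 31.4
```

Request:
carry_out(rows=[[[0,0,-0.001,0],[0,0,-0.002,0],[0,0,-0.003,0],[0,0,-0.004,0],[0,0,-0.005,0],[0,0,-0.0065,0],[0,0,-0.008,0],[0,0,-0.011,0],[0,0,-0.015,0],[0,0,-0.019,0],[0,0,-0.023,0],[0,0,-0.025,0]]])

```text
clock: 27.12
position: [0.6328, -0.1723, 0.2668]
tool_rot: [3.141, -0.0, 1.293]
force: [-0.3, -0.1, -2.2]
grip_width: 0.0496
finger_force: 31.4
```

```bash
python3 - <<'E'
from h import *
p=bot.grab_frame('side');F=[bot.observe()['force'][2]]
for i in range(3): bot.grab_frame('side');F.append(bot.observe()['force'][2])
print(np.round(F,2))
A=cv2.resize(p['pixels'][90:210,270:390,::-1],None,fx=5,fy=5,interpolation=3)
cv2.imwrite('pics/s7.png',A)
to([.66,-.074,.266],np.radians(74))
E
```

```text
[-1.88 -2.12 -2.06 -2.41]
shift [0.102, -0.0005, -0.0001] twist 0.09 | t 27.32 pos [ 0.6325 -0.1723  0.2659] rot [-3.1415  0.      1.2932] F [ 0.13 -0.02 -2.41] w 0.0497 ff 31.44 q [ 0.44  0.58 -0.42  1.48  0.25  1.13 -0.3 ]
```

View pics/s7.png

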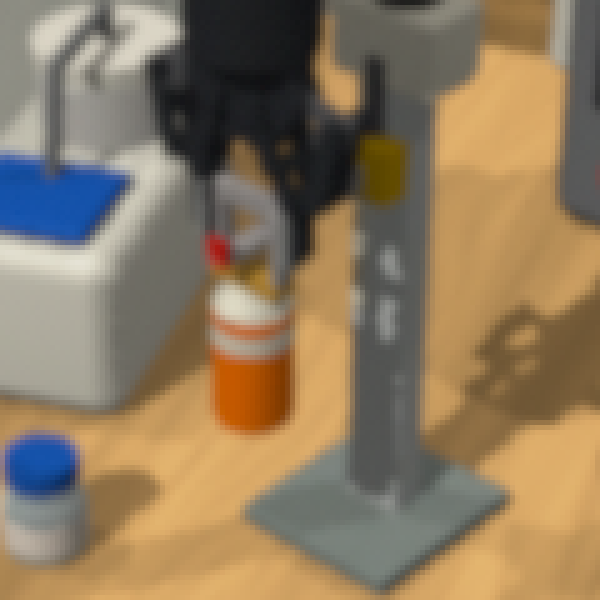

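The crop shows the hook back at its unloaded place, lip at (215,250), with the cylinder free of the seat. I'll withdraw along the arm.

Request:
carry_out(rows=[[[0.003,0,0,0],[0.009,0,0,0],[0.018,0,0,0],[0.028,0,0,0],[0.038,0,0,0],[0.048,0,0,0],[0.058,0,0,0],[0.068,0,0,0],[0.078,0,0,0],[0.088,0,-0.003,0],[0.097,0,-0.012,0],[0.102,0,-0.025,0]]])

```text
clock: 28.32
position: [0.6606, -0.0724, 0.2911]
tool_rot: [-3.14, -0.0, 1.294]
force: [0.7, 0.4, -2.0]
grip_width: 0.0493
finger_force: 31.6
```

Request:
carry_out(rows=[[[0,0,-0.015,0],[0,0,-0.028,0],[0,0,-0.035,0],[0,0,-0.035,0]]])

```text
clock: 28.65
position: [0.6612, -0.0738, 0.3281]
tool_rot: [3.139, -0.001, 1.293]
force: [0.5, -0.1, -1.8]
grip_width: 0.0497
finger_force: 31.7
```

```bash
python3 - <<'E'
from h import *
to([.507,.405,.325],np.radians(74))
E
```

```text
shift [0.4182, -0.2795, 0.0031] twist 0.09 | t 28.65 pos [ 0.6612 -0.0738  0.3281] rot [ 3.1389e+00 -6.0000e-04  1.2931e+00] F [ 0.48 -0.09 -1.79] w 0.0497 ff 31.72 q [ 0.29  0.55 -0.43  1.37  0.23  1.26 -0.43]
```

Request:
carry_out(rows=[[[0.004,-0.003,0,0],[0.012,-0.008,0,0],[0.025,-0.017,0,0],[0.042,-0.028,0,0],[0.062,-0.041,0,0],[0.083,-0.055,0,0],[0.104,-0.07,0,0],[0.125,-0.084,0,0],[0.146,-0.098,0,0],[0.167,-0.112,0,0],[0.188,-0.126,0,0],[0.209,-0.14,0,0]]])

```text
clock: 29.65
position: [0.5815, 0.1677, 0.3256]
tool_rot: [-3.141, 0.0, 1.294]
force: [0.4, -0.1, -2.1]
grip_width: 0.0495
finger_force: 31.7
```

Request:
carry_out(rows=[[[0.021,-0.014,0,0],[0.042,-0.028,0,0],[0.063,-0.042,0,0],[0.084,-0.056,0,0],[0.105,-0.07,0,0],[0.126,-0.084,0,0],[0.147,-0.098,0,0],[0.167,-0.111,0,0],[0.185,-0.123,0,0],[0.198,-0.132,0,0],[0.206,-0.138,0,0],[0.209,-0.14,0,0]]])

```text
clock: 30.65
position: [0.5037, 0.4067, 0.3256]
tool_rot: [-3.14, 0.0, 1.296]
force: [-0.1, -0.1, -1.4]
grip_width: 0.0494
finger_force: 31.7
```

```bash
python3 - <<'E'
from h import *
p=bot.grab_frame('side')
A=cv2.resize(p['pixels'][180:400,180:360,::-1],None,fx=2.7,fy=2.7,interpolation=3)
cv2.imwrite('pics/s8.png',A)
P=bot.observe()['position'];print('under now',proj(p,P-[0,0,.124]),'target',proj(p,[.507,.405,.005]))
m=bot.regions_of(p,'tray');
if m:
    m=m[0]['region'].astype(np.uint8);c,_=cv2.findContours(m,0,2);c=max(c,key=cv2.contourArea);e=cv2.approxPolyDP(cv2.convexHull(c),6,True)[:,0]
    print([(x.tolist(),onz(p,x,.026)[:2].round(3).tolist()) for x in e])
to([.507,.405,.135],np.radians(74))
E
```

```text
under now [256.80504238 322.80025288] target [264.62344888 377.77792457]
[([241, 342], [0.592, 0.361]), ([301, 353], [0.456, 0.33]), ([291, 399], [0.427, 0.433]), ([220, 399], [0.559, 0.494])]
shift [0.0006, 0.0017, 0.1907] twist 0.15 | t 30.75 pos [0.5052 0.4049 0.3257] rot [-3.1413e+00  4.0000e-04  1.2941e+00] F [ 0.43  0.02 -1.71] w 0.0496 ff 31.69 q [-0.43  0.54 -0.53  1.42  0.28  1.26 -1.26]
```

View pics/s8.png

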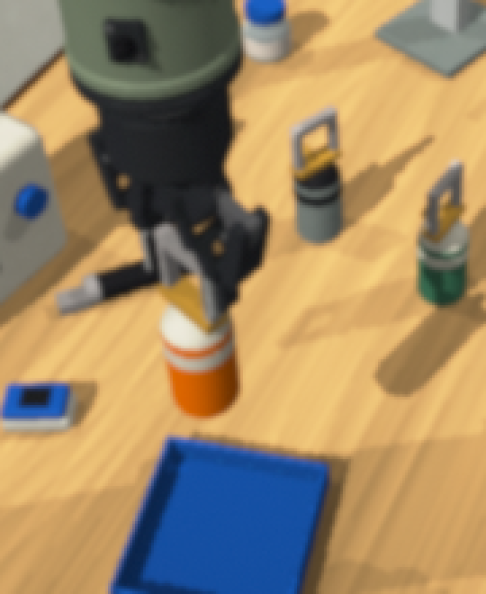

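The cylinder is held upright just above and behind the tray, at crop (203,370). The tray centre is about (0.507, 0.407). Lowering.

Request:
carry_out(rows=[[[0,0.001,0.006,0],[0.001,0.002,0.018,0],[0.002,0.002,0.036,0],[0.002,0.002,0.058,0],[0.002,0.002,0.08,0],[0.002,0.002,0.102,0],[0.002,0.002,0.124,0],[0.002,0.002,0.144,0],[0.002,0.002,0.16,0],[0.002,0.002,0.172,0],[0.002,0.002,0.18,0],[0.002,0.002,0.184,0]]])

```text
clock: 31.75
position: [0.5082, 0.4052, 0.1407]
tool_rot: [-3.141, 0.001, 1.293]
force: [0.2, -0.2, -1.5]
grip_width: 0.0495
finger_force: 31.7
```

Request:
carry_out(rows=[[[0,0,0.0015,0],[0,0,0.003,0],[0,0,0.0045,0],[0,0,0.006,0],[0,0,0.0075,0],[0,0,0.009,0],[0,0,0.01,0],[0,0,0.01,0],[0,0,0.01,0]]])

```text
clock: 32.5
position: [0.5083, 0.4059, 0.132]
tool_rot: [-3.142, -0.0, 1.293]
force: [-1.0, -0.5, -3.0]
grip_width: 0.0495
finger_force: 31.7
```

```bash
python3 - <<'E'
from h import *
F=[]
for i in range(6): p=bot.grab_frame('side');F.append(bot.observe()['force'][2])
print(np.round(F,1),np.mean(F));to([.507,.406,.128],np.radians(74))
E
```

```text
[-2.8 -2.1 -1.3 -1.8 -2.8 -1.8] -2.09895012777761
shift [-0.0003, -0.0012, 0.0041] twist 0.1 | t 32.8 pos [0.5083 0.406  0.1321] rot [ 3.1416e+00 -1.0000e-04  1.2932e+00] F [-0.28  0.62 -1.78] w 0.0495 ff 31.67 q [-0.46  0.73 -0.47  1.6   0.4   0.9  -1.36]
```

Request:
carry_out(rows=[[[0,0,0.001,0],[0,0,0.002,0],[0,0,0.003,0],[0,0,0.004,0],[0,0,0.004,0],[0,0,0.004,0]]])

```text
clock: 33.3
position: [0.5089, 0.4068, 0.1302]
tool_rot: [3.14, -0.002, 1.293]
force: [-5.0, -4.1, 27.2]
grip_width: 0.0495
finger_force: 34.0
```

```bash
cat > f.py <<'E'
from h import *
F=[]
for i in range(4): p=bot.grab_frame('side');F.append(bot.observe()['force'][2])
print(np.round(F,1),np.mean(F));to([.507,.406,.128],np.radians(74))
E
python3 f.py
```

```text
[27.3 27.3 27.7 27.5] 27.456707545603294
shift [-0.0013, -0.0016, 0.0022] twist 0.08 | t 33.5 pos [0.5089 0.4068 0.1302] rot [ 3.140e+00 -2.300e-03  1.293e+00] F [-5.56 -5.16 27.48] w 0.0494 ff 33.99 q [-0.47  0.74 -0.47  1.61  0.4   0.89 -1.36]
```

Request:
carry_out(rows=[[[0,0,-0.0007,0],[0,0,-0.0014,0],[0,0,-0.0019,0],[0,0,-0.0019,0],[0,0,-0.0019,0]]])

```text
clock: 33.92
position: [0.5086, 0.4062, 0.1303]
tool_rot: [3.141, -0.001, 1.293]
force: [-0.7, -0.8, 6.7]
grip_width: 0.0498
finger_force: 32.2
```

```bash
python3 f.py
```

```text
[7.4 6.8 6.7 6.5] 6.853411752706451
shift [-0.0006, -0.0015, 0.0023] twist 0.09 | t 34.12 pos [0.5086 0.4062 0.1303] rot [ 3.1410e+00 -7.0000e-04  1.2931e+00] F [-0.52 -1.57  6.5 ] w 0.0497 ff 32.17 q [-0.46  0.74 -0.47  1.61  0.4   0.9  -1.36]
```

Request:
carry_out(rows=[[[0,0,-0.0003,0],[0,0,-0.0006,0],[0,0,-0.0006,0],[0,0,-0.0006,0]]])

```text
clock: 34.45
position: [0.5083, 0.4059, 0.1303]
tool_rot: [-3.141, 0.0, 1.293]
force: [0.8, -0.1, 0.3]
grip_width: 0.0497
finger_force: 31.8
```

Request:
carry_out(rows=[[[0,0,0,0],[0,0,0,0],[0,0,0,0],[0,0,0,0],[0,0,0,0],[0,0,0,0],[0,0,0,0],[0,0,0,0]]], grip=0.075)

```text
clock: 35.12
position: [0.5083, 0.406, 0.1305]
tool_rot: [-3.142, -0.0, 1.293]
force: [0.3, -0.1, -0.0]
grip_width: 0.0749
finger_force: 0.0
```

Request:
carry_out(rows=[[[0,0,-0.004,0],[0,0,-0.012,0],[0,0,-0.024,0],[0,0,-0.04,0],[0,0,-0.06,0],[0,0,-0.08,0],[0,0,-0.1,0],[0,0,-0.12,0],[0,0,-0.14,0],[0,0,-0.15,0],[0,0,-0.15,0],[0,0,-0.15,0]]])

```text
clock: 36.12
position: [0.5083, 0.4059, 0.2808]
tool_rot: [3.141, -0.001, 1.293]
force: [-0.2, -0.3, -0.2]
grip_width: 0.0752
finger_force: 0.0
```

```bash
python3 - <<'E'
from h import *
p=bot.grab_frame('side')
A=cv2.resize(p['pixels'][100:400,180:400,::-1],None,fx=2,fy=2,interpolation=3)
cv2.imwrite('pics/s9.png',A)
b=cv2.imread('pics/side0.png')[:,:,::-1].astype(int)
for im in(p['pixels'].astype(int),b):
    w=np.clip(im[...,0]-2*np.maximum(im[...,1],im[...,2]),0,None)[128:152,306:320];v,u=np.mgrid[128:152,306:320];print('lip',(w*u).sum()/w.sum(),(w*v).sum()/w.sum())
print(proj(p,[.508,.406,.005]),[ (r['position'],r['conf']) for r in bot.spot_point(p,'cyl')[:1]])
to([.5,.4,.3],0)
E
```

```text
lip 313.16988950276243 139.8314917127072
lip 313.172256097561 139.84146341463415
[263.99085933 377.98983015] [([263.1, 376.8], 0.78)]
shift [-0.0076, -0.0062, -0.0205] twist 74.1 | t 36.22 pos [0.508  0.4056 0.2795] rot [-3.1409e+00  1.2000e-03  1.2932e+00] F [ 1.07  0.6  -0.66] w 0.075 ff 0.0 q [-0.43  0.58 -0.52  1.47  0.3   1.17 -1.28]
```

View pics/s9.png

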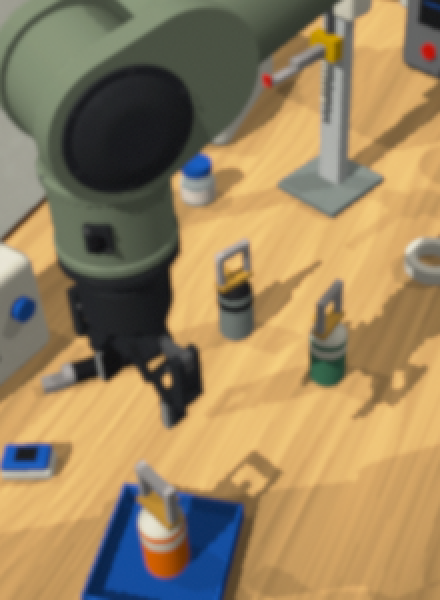

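The cylinder stands upright in the tray at crop (165,550), and the hook is back at its start position. Handing in.

```bash
python3 -c "
from workcell import bot
print(bot.job_done())"
```

```text
the job is handed in; nothing more can be done
None
```

I hung the orange cylinder on the scale (about 0.2 kg), let it settle, then stood it upright in the blue tray and released it with the hook back at the top; the job is handed in, but no verdict came back.

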